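# Spread and hold a retaining ring at the spindle groove

## Robot

A 6-joint arm with a two-finger parallel gripper is mounted at the origin on the work surface. World frame = base frame: x ahead of the robot, y to its left, z up, the work surface at z = 0. Lengths are in m, angles in rad, forces in N, time in s.
With the tool pointing down it reaches from about 0.15 to 0.775 m from the base axis. Payload 6.1 kg.
Tool frame: the origin (TCP) lies midway between the tips of the shut fingers; the grasp point (between the pads) lies 19 mm behind it; z points along the fingers, y is the direction in which the jaws open and shut (so a half turn about z gives the same grasp; the last joint's range is limited). The gripper opens to 85 mm and grips with 20 to 120 N. Pads are 22 mm wide; open, the fingers measure 114 mm over their backs; the gripper's body (76 mm by 85 mm) begins 54 mm behind the grasp point. The pads swing forward as they close: fully open they stand 13 mm farther back than shut.
Start: joints at [1.207, 0.126, -0.04, 1.405, 0, 1.571], TCP at [0.187, 0.491, 0.231] pointing down, gripper open.
Joint ranges: [-2.72, 2.72], [-0.95, 1.95], [-1.27, 1.35], [-1.78, 2.02], [-1.46, 1.47], [-3.14, 3.14]. Speed limits (rad/s): [2.39, 2.39, 3.01, 3.14, 3.14, 3.14].

## Interface

Orientations are given as a rotation vector (axis times angle).
In Python, from bench import status, optics, job gives the robot as it stands. The module is installed in compiled form; this text tells all that it offers.
- The arm moves only by the tool step_arm, never from a script. Its argument "deltas" is one flat list of numbers, 7 for each row, row after row: the shift along the tool's x, y, z in units of 40 mm (1.0 is 40 mm), then the turn, a rotation vector about the tool's x, y, z in units of 6 degrees (1.0 is 6 degrees), then the finger opening in mm, from 0 to 85.4. In form: [dx, dy, dz, rx, ry, rz, jaw, dx, dy, dz, rx, ry, rz, jaw, ...]. A call has 1 to 10 rows; each row is the pose to reach, as a shift and turn from the pose commanded when the call began, along the tool's axes at that moment; what a row does not reach only later rows make up. A row lasts 1/12 s, in which the tool goes at most 41.7 mm and 7.16 degrees, less where a joint would pass 70% of its speed; a pose out of reach is approached as far as the arm can. A call with a gripper value outside its range is refused whole. The fingers move at their own pace and stop on an object; "newtons" is the grip in N (left out, the last holds). Time passes only in rows, so rows that repeat a pose let the fingers close. It gives the time, the measured TCP pose, the force and the opening at its end, in the units of the state.
- status.get_state(): the state, without advancing time (a new reading comes with each control period).
- optics.camera(name): name is "scene" or "side" or "wrist"; returns the picture (384x512x3 uint8, blue, green, red); there is no depth.
- optics.camera_params(name): a dict with "fx", "fy", "cx", "cy" (pixels), "world_from_camera" (4x4, takes a point from camera to world coordinates). Camera axes: x right, y down, z forward; pixel columns grow to the right and rows downward; lengths in m; the calibration is good to about 2 mm. A picture is of the moment at which its call begins: read the wrist's pose just before it. camera_params takes no time and is no camera call; for the wrist camera it gives the pose at the moment of the call.
- job.job_done(): hands the job in, once; it reports no verdict.
The state is a dict: "time_s": time; "joints": joint angles; "qvel": joint speeds; "joint_torque": joint torques, N m; "tool_pos": TCP position; "ee_rot": TCP orientation; "ft_force": force on the tool from outside, world axes, zero at the start; "moment": the same for the moment, N m; "finger_gap": finger opening in m.
Only numpy, scipy, OpenCV 4.12 (cv2) and the standard library are available. Lean on these libraries where they do the work, as an engineer would, in place of code of your own. Each camera call takes 0.05 s, during which the arm holds its last target.

## Task

Make the wet-stone sharpener safe and then fit its retaining ring: press the big mushroom stop key fully down and let it come back up, then the square brake key, one key at a time, and never press the small round start key. Then take the ring pliers off their wooden rest by the handles, squeeze them fully so that the ring on their tips is spread, bring it over the upright spindle and lower it, level, centred and without force, around the spindle until it lies level with the groove, just above or lightly touching the flange. Finish while still holding the pliers squeezed there, so that the ring stays spread around the groove; leave the other things on the bench alone.

Things in the scene. Friction and masses are not known exactly. Their poses are not given: they have to be found in the camera images.
- stop_key_top (a point): centre of the top face of the stop key: grey mushroom button, head 40 mm across, 12 mm thick, the tallest key (24 mm above its box), at one end of a fixed grey key box (150 x 70 x 36 mm high). Three keys in one row along the box, 46 mm apart: stop, brake, start. x axis: along the row from stop to start; z up
- stop_key (a joint): travel of the stop key, m: 0 up, 0.006 fully down; springs back; 5 N holds it fully down
- brake_key_top (a point): centre of the top face of the brake key: a square grey button 26 x 26 mm, 16 mm above the key box, the middle one of the three
- brake_key (a joint): travel of the brake key, m: 0 up, 0.006 fully down; springs back; 5 N holds it fully down
- start_key_top (a point): centre of the top face of the start key: the smallest, a round grey button 18 mm across, 10 mm above the key box, at the other end of the row; not to be pressed
- start_key (a joint): travel of the start key, m: 0 up, 0.006 fully down
- pliers_grip (a point): midway between the pliers' two handles, half-way up them, where to squeeze (along y). x points to the jaws and ring, z up. Handles: black sleeves 16 mm high, 8 mm thick, at +y and -y, from 23 mm ahead to 43 mm behind this point; relaxed they flare and are 51 mm over the outer faces here; fully squeezed parallel, 26 mm. Below this point it is open for 47 mm between the rest's supports
- ring_center (a point): centre of the retaining ring, mid-thickness, 134 mm ahead (+x) of pliers_grip and 27 mm lower, same axes (z: ring axis). Dark steel, 4 mm thick, 5 mm wide, gap towards the pliers; stays on two pins bent down from the jaw tips. Spread: a round 46 mm hole, 57 mm outside; relaxed it pinches in and cannot pass the 40 mm spindle. Only the ring and pins come near the spindle
- jaw_l (a joint): angle of one lever of the pliers, rad (the other moves alike): 0 relaxed, 0.2 fully squeezed, at the stop, ring fully spread. Sprung: squeezing begins at about 6 N and reaches the stop at about 16 N per handle; a grip of 30 to 80 N holds it there, and it opens again when let go
- groove (a point): on the axis of the upright spindle, mid-height of its groove. The spindle, 40 mm across, stands in the middle of a fixed round grey sharpener with a flat stone disc (150 mm across, top 10.5 mm below this point). Groove 9 mm high, 33 mm across; its lower wall is the steel flange (72 mm across), 4.5 mm below this point. z up
- spindle_end (a point): centre of the spindle's top end, 13.5 mm above the groove point; its rim has a 3 mm chamfer
- hammer_grip (a point): bystander: loose hammer with a wooden handle lying on the bench, point on its handle
- billet_mid (a point): bystander: loose dark steel bar 22 x 160 x 22 mm, its centre
- whetstone_mid (a point): bystander: loose stone block 200 x 70 x 30 mm, its centre
- oil_can_mid (a point): bystander: loose metal can 56 mm across, 110 mm tall, its centre
- pliers: ring pliers with the ring, about 200 g, lying level on the rest: origin on the ring's axis, 18 mm above ring_center, level with the pliers' underside (9 mm below pliers_grip); axes as pliers_grip
- sharpener: the sharpener with its spindle: origin on the spindle axis, on the bench top
- rest: fixed wooden rest of the pliers: origin on the bench top below where the ring hangs, x along the pliers to the ring. Base board 12 mm thick, 80 mm wide; two supports 50 mm high: one 50 mm wide under the pivot disc, its rear face 44 mm ahead of pliers_grip; one 44 mm wide under a thin bar between the handles, 36 mm behind it
There are look-alikes about, which are no part of the job. What is shaped like the pliers but blue or red is not meant.

How it is judged:
By the outcome, as a careful person would: the job done as asked, in the order asked, and still so for the second after the job is handed in, while the arm keeps its last pose, push and grip.
It also fails if it takes over 48 s, if anything falls off the work surface, if the arm or the gripper's body presses on something with over 40 N, if the wrist force passes 120 N, or if a joint passes its speed limit or range.

## Working session

There is one attempt and no reset: what is moved stays moved. The work goes in short steps, Python scripts to look and compute and a tool call to move; the robot and the scene stay as the last step left them, time stands still between calls to the robot, and variables do not carry over. Pictures are saved under pics/ and viewed, and the job is handed in when it is done.

Besides the shell and the picture viewer there is one more tool, called after "Call:" in YAML: its name, and indented under it one key for each argument. step_arm: Moves the arm, as the interface text tells. Its arguments: {"type":"object","properties":{"deltas":{"type":"array","items":{"type":"number"}},"newtons":{"type":"number"}},"required":["deltas"]}

```bash
mkdir -p pics
python3 - <<'E'
from bench import status, optics
import cv2, numpy as np
s=status.get_state(); print(s)
for n in ["scene","side","wrist"]:
    p=optics.camera_params(n); print(n,p)
    cv2.imwrite(f"pics/{n}0.png",optics.camera(n))
E
```

```text
{'time_s': 0.0, 'joints': array([ 1.20700724e+00,  1.26387959e-01, -4.05918261e-02,  1.40536887e+00,
       -3.08907033e-05,  1.57079756e+00]), 'qvel': array([-7.33547843e-04, -1.87839988e-05,  8.06144068e-04, -6.02988772e-05,
        4.29039276e-04, -7.19315526e-05]), 'joint_torque': array([ 9.05733259e-05, -4.35910356e+01,  3.52927351e+01,  1.71493023e-02,
        9.64162655e-05,  8.64866418e-07]), 'tool_pos': array([0.18667538, 0.49027703, 0.23053168]), 'ee_rot': array([-5.68249103e-01, -3.08951747e+00,  2.40674853e-03]), 'ft_force': array([-0.01239633,  0.8025538 ,  0.24176192]), 'moment': array([0.00529969, 0.02364723, 0.02861057]), 'finger_gap': 0.08540832099698917}
scene {'fx': 354.5993883544547, 'fy': 354.5993883544547, 'cx': 251.44108866600692, 'cy': 188.47527274658052, 'world_from_camera': array([[-0.62281907,  0.64361651, -0.44480805,  1.0979013 ],
       [ 0.78235987,  0.51459435, -0.3508642 ,  0.39217351],
       [ 0.00307372, -0.56652488, -0.8240389 ,  1.0011526 ],
       [ 0.        ,  0.        ,  0.        ,  1.        ]])}
side {'fx': 389.4692037386536, 'fy': 389.4692037386536, 'cx': 258.1752068291844, 'cy': 195.34809738654997, 'world_from_camera': array([[ 0.99910673, -0.02327514,  0.03527053,  0.55795858],
       [-0.04103369, -0.73380635,  0.67811833, -0.79905752],
       [ 0.01009843, -0.67895987, -0.73410593,  0.95909292],
       [ 0.        ,  0.        ,  0.        ,  1.        ]])}
wrist {'fx': 311.92630284143297, 'fy': 311.92630284143297, 'cx': 248.67598532902537, 'cy': 189.5636442611905, 'world_from_camera': array([[ 0.35555959,  0.89251615,  0.27747488,  0.11393401],
       [ 0.93465282, -0.33914111, -0.10680553,  0.51761143],
       [-0.00122252,  0.29731841, -0.9547776 ,  0.37386427],
       [ 0.        ,  0.        ,  0.        ,  1.        ]])}
```

View pics/scene0.png

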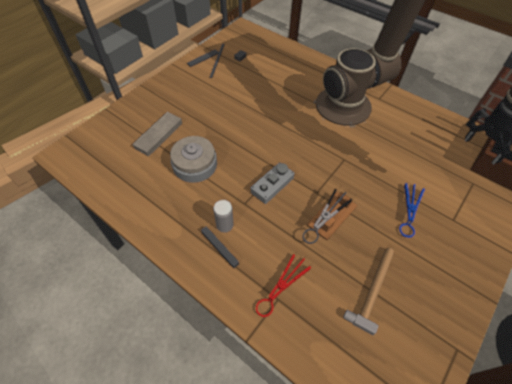

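View pics/side0.png

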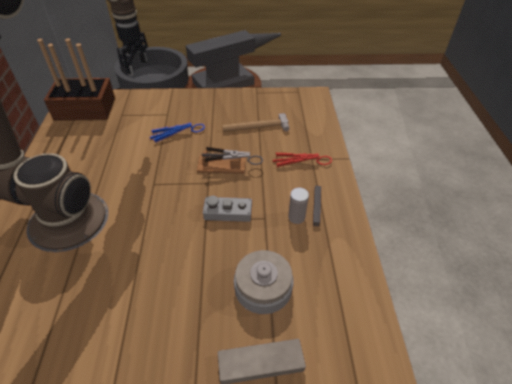

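View pics/wrist0.png

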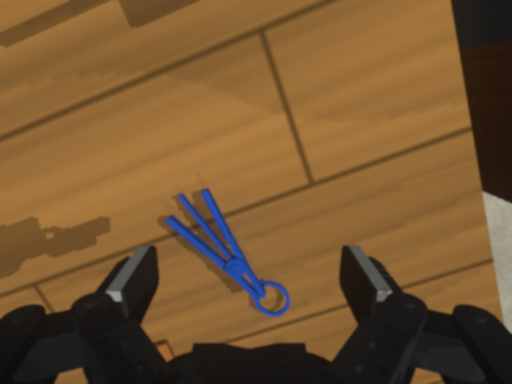

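```bash
cat > h.py <<'E'
import numpy as np, cv2, json
from scipy.spatial.transform import Rotation as R
from bench import status, optics
def P(n): return optics.camera_params(n)
def ray(p,u,v):
    T=p["world_from_camera"]; d=T[:3,:3]@np.array([(u-p["cx"])/p["fx"],(v-p["cy"])/p["fy"],1.])
    return T[:3,3],d
def onz(p,u,v,z):
    o,d=ray(p,u,v); return o+d*(z-o[2])/d[2]
def tri(obs):
    A=np.zeros((3,3));b=np.zeros(3);L=[]
    for p,u,v in obs:
        o,d=ray(p,u,v); d=d/np.linalg.norm(d); M=np.eye(3)-np.outer(d,d); A+=M;b+=M@o;L.append((o,M))
    x=np.linalg.solve(A,b); return x,[np.linalg.norm(M@(x-o)) for o,M in L]
def proj(p,X):
    T=p["world_from_camera"]; c=T[:3,:3].T@(np.asarray(X)-T[:3,3]); return p["fx"]*c[0]/c[2]+p["cx"],p["fy"]*c[1]/c[2]+p["cy"]
def crop(img,u0,v0,u1,v1,s,name):
    cv2.imwrite("pics/"+name,cv2.resize(img[v0:v1,u0:u1],None,fx=s,fy=s,interpolation=cv2.INTER_CUBIC))
E
python3 - <<'E'
import cv2
from h import crop
a=cv2.imread("pics/side0.png"); b=cv2.imread("pics/scene0.png")
crop(a,180,130,310,230,6,"side0k.png"); crop(a,220,240,310,320,6,"side0s.png")
crop(b,240,150,370,250,6,"scene0k.png"); crop(b,150,120,240,200,6,"scene0s.png")
E
```

```text
(no output)
```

View pics/side0k.png

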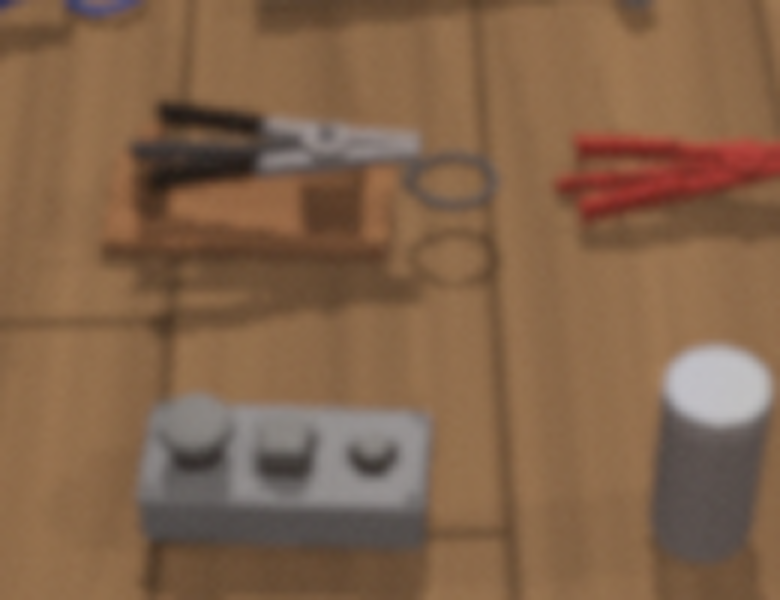

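View pics/scene0k.png

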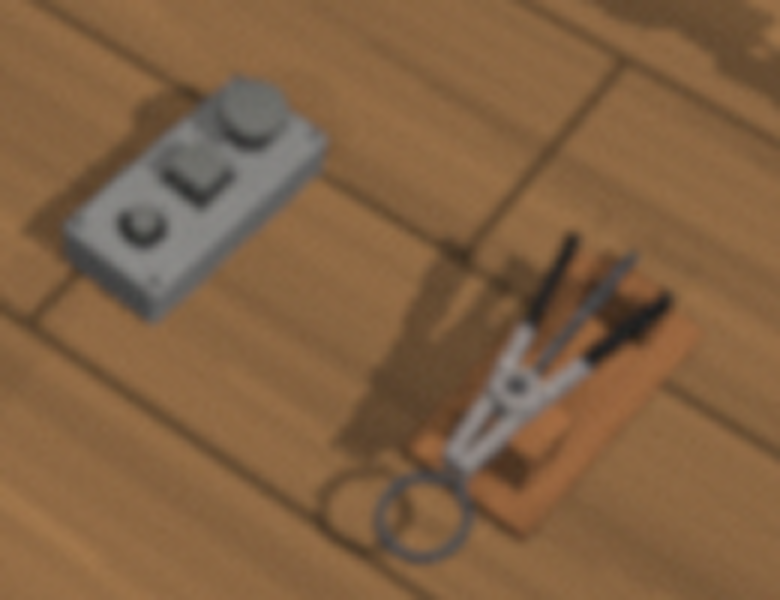

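View pics/side0s.png

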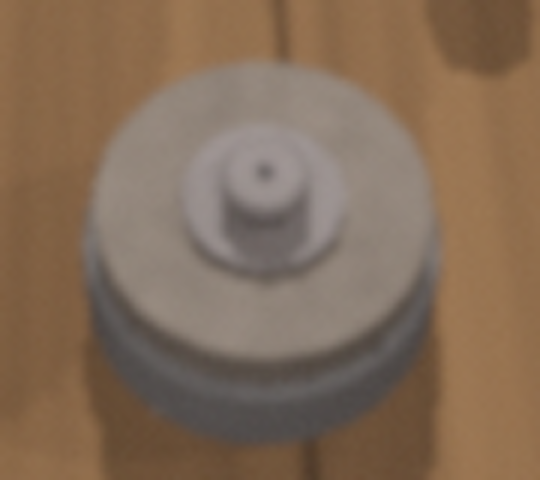

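View pics/scene0s.png

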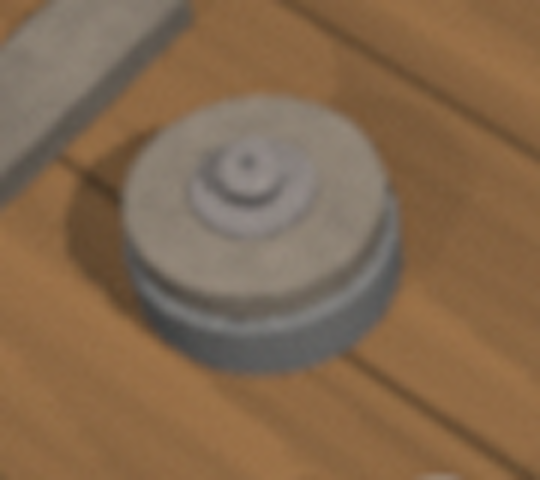

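Run:
```python
from h import *
S=P("side");C=P("scene")
f=lambda U,V,u0,v0:((U+.5)/6-.5+u0,(V+.5)/6-.5+v0)
pts={"stop":((197,422),(254,110)),"brake":((285,437),(197,170)),"start":((374,448),(144,221)),
"ring":((450,181),(424,516)),"pivot":((325,133),(517,384)),"hL_end":((165,108),(574,240)),"hR_end":((157,178),(666,298)),"bar_end":((138,150),(630,258))}
for k,(a,b) in pts.items():
    x,e=tri([(S,*f(*a,180,130)),(C,*f(*b,240,150))]); print(k,x.round(4),np.round(e,4))
x,e=tri([(S,*f(265,171,220,240)),(C,*f(247,163,150,120))]); print("spindle",x.round(4),np.round(e,4))
```

```text
stop [0.4585 0.0184 0.0577] [0.0005 0.0005]
brake [0.5046 0.0146 0.0478] [0.0016 0.0016]
start [0.5495 0.0105 0.0434] [0. 0.]
ring [0.5979 0.2279 0.0323] [0.0013 0.0013]
pivot [0.5253 0.2301 0.0696] [0.001 0.001]
hL_end [0.4425 0.2142 0.0982] [0.0084 0.0084]
hR_end [0.4142 0.254  0.0256] [0.0105 0.0105]
bar_end [0.4152 0.2335 0.0576] [0.0005 0.0005]
spindle [ 0.6037 -0.2581  0.0972] [0.0005 0.0005]
```

Call:
step_arm:
  deltas: [-0.5,-0.4,0,0,0,0,40,-1.3,-1.1,0,0,0,0,0,-2.2,-1.8,0,0,0,0,0,-3.1,-2.5,0,0,0,0,0,-4,-3.25,0,0,0,0,0,-4.9,-4,0,0,0,0,0,-5.7,-4.7,0,0,0,0,0,-6.4,-5.3,0,0,0,0,0,-7,-5.8,0,0,0,0,0,-7.5,-6.2,0,0,0,0,0]

```text
time_s: 0.98
tool_pos: [0.3795, 0.1494, 0.2313]
ee_rot: [0.57, 3.089, -0.001]
ft_force: [-0.1, -0.2, 0.3]
finger_gap: 0.0001
```

Run:
```python
from h import *
s=status.get_state(); print(s["time_s"],s["joints"].round(3),s["tool_pos"].round(4),s["finger_gap"]); print(R.from_rotvec(s["ee_rot"]).as_matrix().round(3))
```

```text
0.9833 [ 3.750e-01 -9.500e-02 -2.650e-01  1.401e+00 -1.000e-03  7.410e-01] [0.3795 0.1494 0.2313] 6.877919518796514e-05
[[-0.934  0.357  0.   ]
 [ 0.357  0.934 -0.   ]
 [-0.001 -0.    -1.   ]]
```

Call:
step_arm:
  deltas: [-0.6,-0.5,0,0,0,0,0,-1.2,-1,0,0,0,0,0,-1.8,-1.45,0,0,0,0,0,-2.3,-1.8,0,0,0,0,0,-2.7,-2.1,0,0,0,0,0,-2.9,-2.25,0,0,0,0,0,-3,-2.35,0,0,0,0,0,-3,-2.35,0,0,0,0,0]

```text
time_s: 1.65
tool_pos: [0.4576, 0.0211, 0.231]
ee_rot: [-0.57, -3.089, 0.0]
ft_force: [0.4, -0.4, -0.7]
finger_gap: 0.0002
```

Run:
```python
from h import *
s=status.get_state(); print(s["time_s"],s["joints"].round(3),s["tool_pos"].round(4)); 
p=P("wrist"); im=optics.camera("wrist"); cv2.imwrite("pics/wrist1.png",im)
for k,X in dict(stop=[.4585,.0184,.06],brake=[.5046,.0146,.052],start=[.5495,.0105,.046],ring=[.598,.228,.032],tcp=s["tool_pos"]).items(): print(k,np.round(proj(p,X),1))
```

```text
1.65 [ 0.046  0.    -0.175  1.396  0.     0.411] [0.4576 0.0211 0.231 ]
stop [247.  172.8]
brake [258.8 210.1]
start [268.7 243.1]
ring [455.9 212.8]
tcp [249.7 251.2]
```

View pics/wrist1.png

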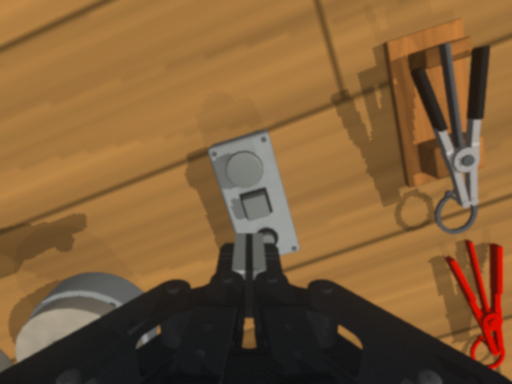

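Run:
```python
from h import *
im=cv2.imread("pics/wrist1.png"); crop(im,200,120,310,260,4,"w1k.png"); crop(im,380,10,512,240,2.6,"w1p.png")
```

```text
(no output)
```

View pics/w1k.png

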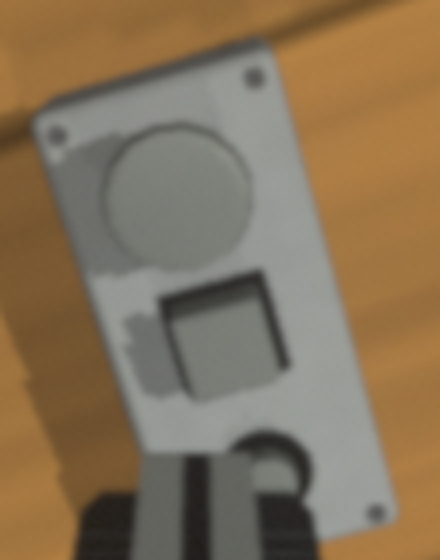

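View pics/w1p.png

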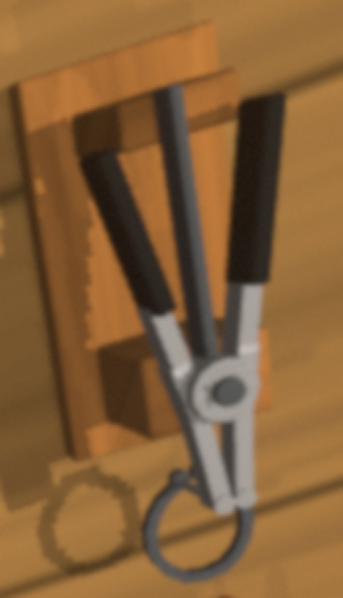

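Run:
```python
from h import *
p=P("wrist")
f=lambda U,V:((U+.5)/4-.5+200,(V+.5)/4-.5+120)
a=onz(p,*f(178,194),.06);b=onz(p,*f(228,350),.052);print(a,b,b-a,np.linalg.norm((b-a)[:2]))
g=lambda U,V:((U+.5)/2.6-.5+380,(V+.5)/2.6-.5+10)
r=onz(p,*g(198,524),.032); pv=onz(p,*g(230,391),.07); print("ring",r,"pivot",pv, "hR end mid z.067",onz(p,*g(262,97),.067),onz(p,*g(98,155),.067),"bar end",onz(p,*g(168,90),.06))
print(np.array(a)-status.get_state()["tool_pos"])
```

```text
[0.45252485 0.01804904 0.06      ] [0.5002525  0.01427996 0.052     ] [ 0.04772764 -0.00376908 -0.008     ] 0.04787623396910889
ring [0.59557866 0.22911446 0.032     ] pivot [0.52190159 0.22987354 0.07      ] hR end mid z.067 [0.42232081 0.25877806 0.067     ] [0.42072716 0.20160268 0.067     ] bar end [0.40900538 0.23273041 0.06      ]
[-0.00478348 -0.00372352 -0.17113387]
```

Call:
step_arm:
  deltas: [0,-0.09,0.6,0,0,0,0,0,-0.09,1.5,0,0,0,0,0,-0.09,2.4,0,0,0,0,0,-0.09,3.2,0,0,0,0,0,-0.09,3.8,0,0,0,0,0,-0.09,4.1,0,0,0,0,0,-0.09,4.15,0,0,0,0,0,-0.09,4.2,0,0,0,0]

```text
time_s: 2.37
tool_pos: [0.4557, 0.0191, 0.0632]
ee_rot: [-0.566, -3.089, -0.0]
ft_force: [-0.2, 0.4, 0.1]
finger_gap: 0.0003
```

Call:
step_arm:
  deltas: [0,0,0.04,0,0,0,0,0,0,0.08,0,0,0,0,0,0,0.12,0,0,0,0,0,0,0.16,0,0,0,0,0,0,0.2,0,0,0,0,0,0,0.2,0,0,0,0]

```text
time_s: 2.87
tool_pos: [0.4572, 0.0184, 0.0559]
ee_rot: [0.568, 3.088, 0.002]
ft_force: [1.8, 2.2, 3.7]
finger_gap: 0.0002
```

Call:
step_arm:
  deltas: [0,0,0.03,0,0,0,0,0,0,0.06,0,0,0,0,0,0,0.09,0,0,0,0,0,0,0.12,0,0,0,0,0,0,0.12,0,0,0,0]

```text
time_s: 3.28
tool_pos: [0.4574, 0.0185, 0.0536]
ee_rot: [0.568, 3.087, 0.002]
ft_force: [-7.7, 1.9, 28.1]
finger_gap: -0.0001
```

Call:
step_arm:
  deltas: [0,0,-0.2,0,0,0,0,0,0,-0.5,0,0,0,0,0,0,-0.75,0,0,0,0,-0.4,0.1,-0.75,0,0,0,0,-0.8,0.22,-0.75,0,0,0,0,-1.1,0.3,-0.75,0,0,0,0,-1.1,0.3,-0.6,0,0,0,0,-1.1,0.3,-0.3,0,0,0,0,-1.1,0.3,-0.1,0,0,0,0,-1.1,0.3,-0.05,0,0,0,0]

```text
time_s: 4.12
tool_pos: [0.5, 0.0136, 0.0506]
ee_rot: [-0.568, -3.087, 0.001]
ft_force: [-1.5, -0.2, 2.3]
finger_gap: -0.0001
```

Call:
step_arm:
  deltas: [0,0,0.04,0,0,0,0,0,0,0.08,0,0,0,0,0,0,0.12,0,0,0,0,0,0,0.16,0,0,0,0,0,0,0.18,0,0,0,0,0,0,0.18,0,0,0,0]

```text
time_s: 4.62
tool_pos: [0.5014, 0.0138, 0.046]
ee_rot: [0.568, 3.09, -0.0]
ft_force: [-5.3, 0.4, 7.5]
finger_gap: 0.0001
```

Call:
step_arm:
  deltas: [0,0,0.03,0,0,0,0,0,0,0.06,0,0,0,0,0,0,0.08,0,0,0,0,0,0,0.08,0,0,0,0]

```text
time_s: 4.95
tool_pos: [0.5016, 0.0138, 0.0456]
ee_rot: [0.568, 3.088, 0.001]
ft_force: [-13.5, -1.0, 29.9]
finger_gap: 0.0001
```

Call:
step_arm:
  deltas: [0,0,-0.5,0,0,0,0,0,0,-1.2,0,0,0,0,0,0,-2,0,0,-1.1,0,0.1,0.4,-2.8,0,0,-2.2,0,0.25,0.9,-3.5,0,0,-3.3,0,0.45,1.6,-4,0,0,-4.4,0,0.65,2.3,-4.4,0,0,-5.5,0,0.85,3,-4.6,0,0,-6.6,0,1.05,3.7,-4.8,0,0,-7.7,0,1.2,4.3,-4.9,0,0,-8.8,0]

```text
time_s: 5.78
tool_pos: [0.5188, 0.1938, 0.2396]
ee_rot: [-0.874, 3.015, 0.001]
ft_force: [0.1, -0.0, 0.3]
finger_gap: -0.0001
```

Run:
```python
from h import *
s=status.get_state(); print(s["time_s"],s["joints"].round(3),s["tool_pos"].round(4)); print(R.from_rotvec(s["ee_rot"]).as_matrix().round(3))
```

```text
5.7833 [ 0.357  0.179  0.041  1.43   0.    -0.207] [0.5188 0.1938 0.2396]
[[-0.845 -0.535  0.003]
 [-0.535  0.845  0.001]
 [-0.003 -0.    -1.   ]]
```

Call:
step_arm:
  deltas: [-0.2,0.3,0,0,0,-1.15,0,-0.4,0.6,0,0,0,-2.3,20,-0.4,0.65,0,0,0,-3.45,40,-0.4,0.65,0,0,0,-4.6,60,-0.4,0.65,0,0,0,-5.75,80,-0.4,0.65,0,0,0,-6.9,80,-0.4,0.65,0,0,0,-8.05,80,-0.4,0.65,0,0,0,-9.2,80,-0.4,0.65,0,0,0,-10.35,80,-0.4,0.65,0,0,0,-11.5,80]

```text
time_s: 6.62
tool_pos: [0.5183, 0.2224, 0.2381]
ee_rot: [-2.429, 1.991, -0.001]
ft_force: [0.4, -0.2, -0.7]
finger_gap: 0.0801
```

Call:
step_arm:
  deltas: [0,0,0,0,0,-1.15,80,0,0,0,0,0,-2.3,80,0,0,0,0,0,-3.45,80,0,0,0,0,0,-4.6,80,0,0,0,0,0,-5.75,80,0,0,0,0,0,-6.9,80,0,0,0,0,0,-8.05,80,0,0,0,0,0,-9.2,80,0,0,0,0,0,-10.35,80,0,0,0,0,0,-11.5,80]

```text
time_s: 7.45
tool_pos: [0.5183, 0.2224, 0.2381]
ee_rot: [-3.13, 0.266, -0.001]
ft_force: [-0.7, -0.1, -0.1]
finger_gap: 0.0804
```

Call:
step_arm:
  deltas: [0,0,0,0,0,-1.1,80,0,0,0,0,0,-1.5,80,0,0,0,0,0,-1.5,80,0,0,0,0,0,-1.5,80]

```text
time_s: 7.78
tool_pos: [0.5181, 0.2223, 0.2381]
ee_rot: [-3.141, 0.031, -0.001]
ft_force: [0.0, -0.3, 0.5]
finger_gap: 0.0798
```

Run:
```python
from h import *
s=status.get_state(); print(s["time_s"],s["joints"].round(3),s["tool_pos"].round(4)); print(R.from_rotvec(s["ee_rot"]).as_matrix().round(3))
p=P("wrist"); im=optics.camera("wrist"); cv2.imwrite("pics/wrist2.png",im); np.save("w2.npy",p["world_from_camera"])
for n in("side","scene"): cv2.imwrite(f"pics/{n}2.png",optics.camera(n))
```

```text
7.7833 [ 0.405  0.2    0.063  1.434  0.    -2.717] [0.5181 0.2223 0.2381]
[[ 1.   -0.02  0.  ]
 [-0.02 -1.    0.  ]
 [ 0.   -0.   -1.  ]]
```

View pics/wrist2.png

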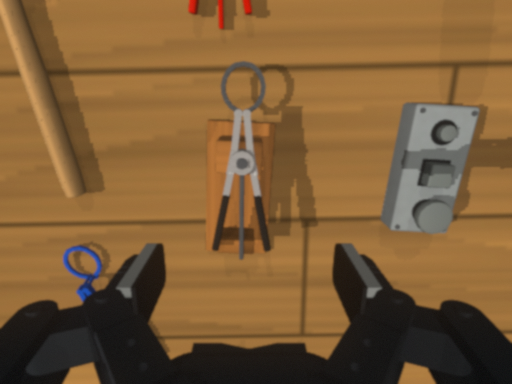

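Run:
```python
from h import *
im=cv2.imread("pics/wrist2.png"); crop(im,180,50,310,270,2.7,"w2p.png"); crop(im,205,50,285,120,8,"w2r.png")
```

```text
(no output)
```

View pics/w2p.png

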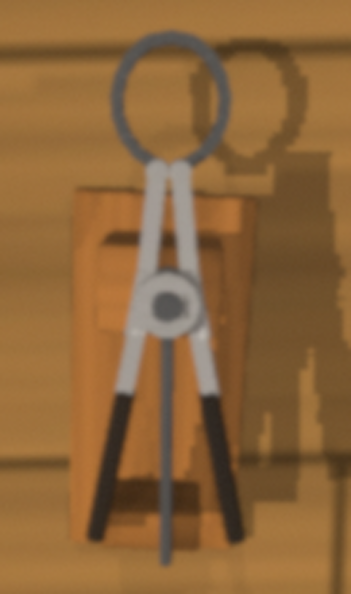

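View pics/w2r.png

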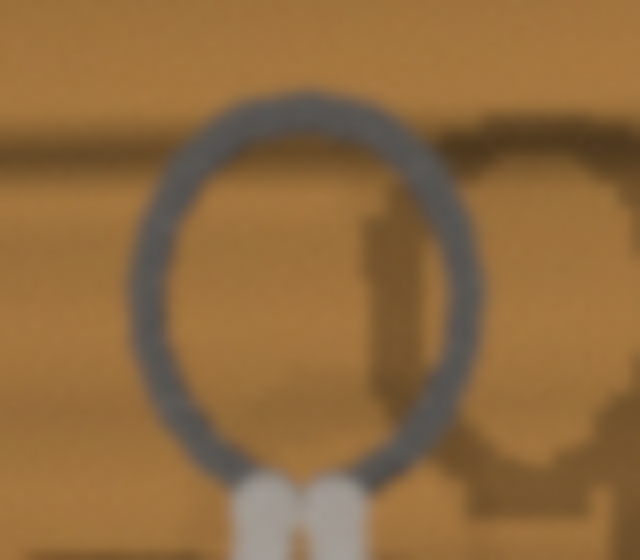

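Run:
```python
from h import *
p=P("wrist"); p["world_from_camera"]=np.load("w2.npy")
g=lambda U,V:((U+.5)/2.7-.5+180,(V+.5)/2.7-.5+50)
for k,U,V,z in [("hl_e",97,540,.064),("hr_e",236,540,.064),("hl_f",124,393,.067),("hr_f",209,393,.067),("pivot",168,307,.07),("bar_e",165,562,.06),("tipL",157,166,.055),("tipR",180,166,.055)]:
    print(k,onz(p,*g(U,V),z).round(4))
r=lambda U,V:((U+.5)/8-.5+205,(V+.5)/8-.5+50)
for k,U,V in [("front",308,92),("left",130,290),("right",484,290)]: print(k,onz(p,*r(U,V),.034).round(4))
```

```text
hl_e [0.4226 0.2618 0.064 ]
hr_e [0.4215 0.2034 0.064 ]
hl_f [0.4884 0.2475 0.067 ]
hr_f [0.4878 0.2141 0.067 ]
pivot [0.5233 0.2292 0.07  ]
bar_e [0.4093 0.2337 0.06  ]
tipL [0.5743 0.2324 0.055 ]
tipR [0.5741 0.2237 0.055 ]
front [0.6232 0.2262 0.034 ]
left [0.5994 0.2504 0.034 ]
right [0.5985 0.2036 0.034 ]
```

Call:
step_arm:
  deltas: [-0.5,-0.08,0.5,0,0,0.05,80,-1,-0.15,1.2,0,0,0.11,80,-1.33,-0.2,2,0,0,0.11,80,-1.33,-0.2,2.8,0,0,0.11,80,-1.33,-0.2,3.4,0,0,0.11,80,-1.33,-0.2,3.8,0,0,0.11,80,-1.33,-0.2,4,0,0,0.11,80,-1.33,-0.2,4,0,0,0.11,80]

```text
time_s: 8.6
tool_pos: [0.4638, 0.2306, 0.0764]
ee_rot: [3.14, -0.047, -0.004]
ft_force: [-0.8, 0.6, 0.1]
finger_gap: 0.08
```

Run:
```python
from h import *
s=status.get_state(); print(s["time_s"],s["tool_pos"].round(4),R.from_rotvec(s["ee_rot"]).as_matrix().round(3)[:,0])
p=P("wrist"); im=optics.camera("wrist"); cv2.imwrite("pics/wrist3.png",im); np.save("w3.npy",p["world_from_camera"])
```

```text
8.6 [0.4638 0.2306 0.0764] [ 1.    -0.03  -0.003]
```

View pics/wrist3.png

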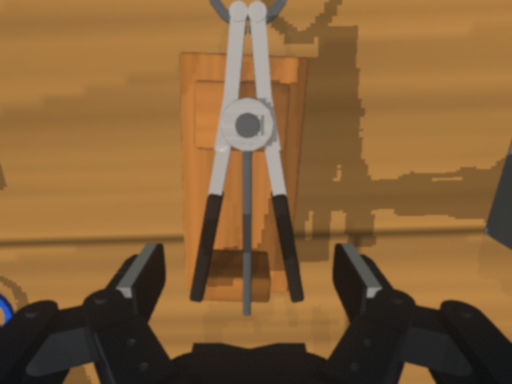

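Call:
step_arm:
  deltas: [0,0,0.3,0,0,0,80,0,0,0.6,0,0,0,80,0,0,0.85,0,0,0,80,0,0,0.95,0,0,0,80,0,0,0.95,0,0,0,80,0,0,0.95,0,0,0,80]
  newtons: 50

```text
time_s: 9.15
tool_pos: [0.4652, 0.2312, 0.0407]
ee_rot: [-3.141, 0.047, -0.001]
ft_force: [-0.1, 0.7, 0.1]
finger_gap: 0.0803
```

Call:
step_arm:
  deltas: [0,0,0,0,0,0,70,0,0,0,0,0,0,62,0,0,0,0,0,0,56,0,0,0,0,0,0,52]
  newtons: 50

```text
time_s: 9.48
tool_pos: [0.465, 0.2313, 0.0409]
ee_rot: [-3.141, 0.047, -0.001]
ft_force: [-1.2, -0.0, 6.1]
finger_gap: 0.0524
```

Run:
```python
from h import *
s=status.get_state(); print(s["time_s"],s["tool_pos"].round(4),R.from_rotvec(s["ee_rot"]).as_matrix().round(3)[:,0],s["finger_gap"])
p=P("wrist"); im=optics.camera("wrist"); cv2.imwrite("pics/wrist4.png",im); np.save("w4.npy",p["world_from_camera"])
im=optics.camera("side"); crop(im,180,130,310,230,6,"side4.png")
```

```text
9.4833 [0.465  0.2313 0.0409] [ 1.   -0.03  0.  ] 0.05236960921163046
```

View pics/wrist4.png

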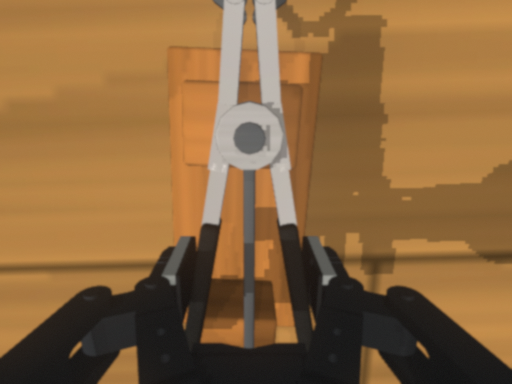

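View pics/side4.png

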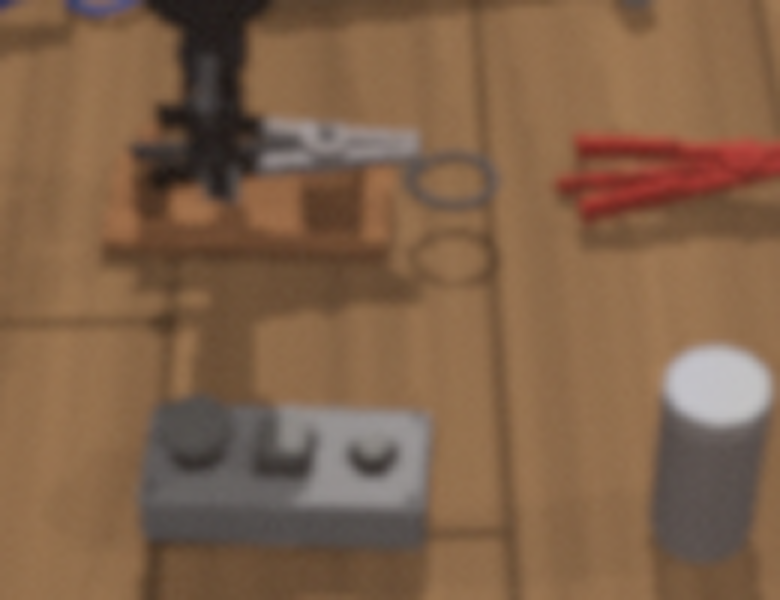

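Call:
step_arm:
  deltas: [0,0,0.05,0,0,0,52,0,0,0.05,0,0,0,45,0,0,0.05,0,0,0,38,0,0,0.05,0,0,0,32,0,0,0.05,0,0,0,25,0,0,0.05,0,0,0,15,0,0,0.05,0,0,0,15]
  newtons: 50

```text
time_s: 10.17
tool_pos: [0.4641, 0.2313, 0.0401]
ee_rot: [-3.14, 0.046, 0.001]
ft_force: [-9.4, -1.0, 16.8]
finger_gap: 0.024
```

Run:
```python
from h import *
s=status.get_state(); print(s["time_s"],s["tool_pos"].round(4),R.from_rotvec(s["ee_rot"]).as_matrix().round(3)[:,0],s["finger_gap"],s["ft_force"],s["moment"])
p=P("wrist"); im=optics.camera("wrist"); cv2.imwrite("pics/wrist5.png",im); np.save("w5.npy",p["world_from_camera"])
im=optics.camera("side"); cv2.imwrite("pics/side5f.png",im); crop(im,180,130,310,230,6,"side5.png")
im=optics.camera("scene"); cv2.imwrite("pics/scene5f.png",im); crop(im,240,150,370,250,6,"scene5.png")
```

```text
10.1667 [0.4641 0.2313 0.0401] [ 1.   -0.03 -0.  ] 0.02401591875832745 [-9.35990741 -0.95462329 16.75875225] [-0.34283255  1.67205424 -0.1038104 ]
```

View pics/wrist5.png

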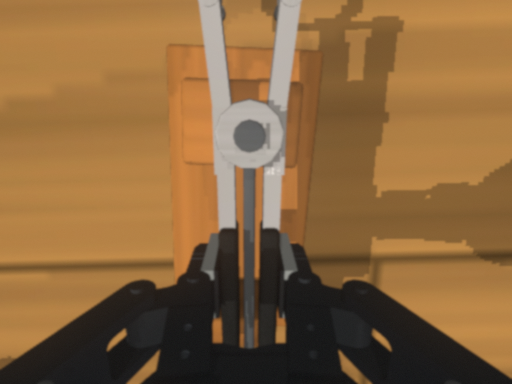

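View pics/side5.png

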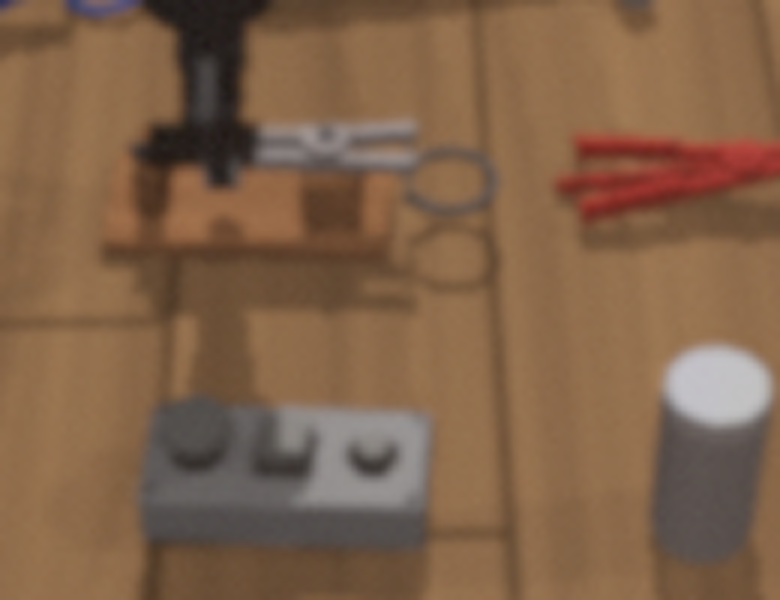

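View pics/scene5.png

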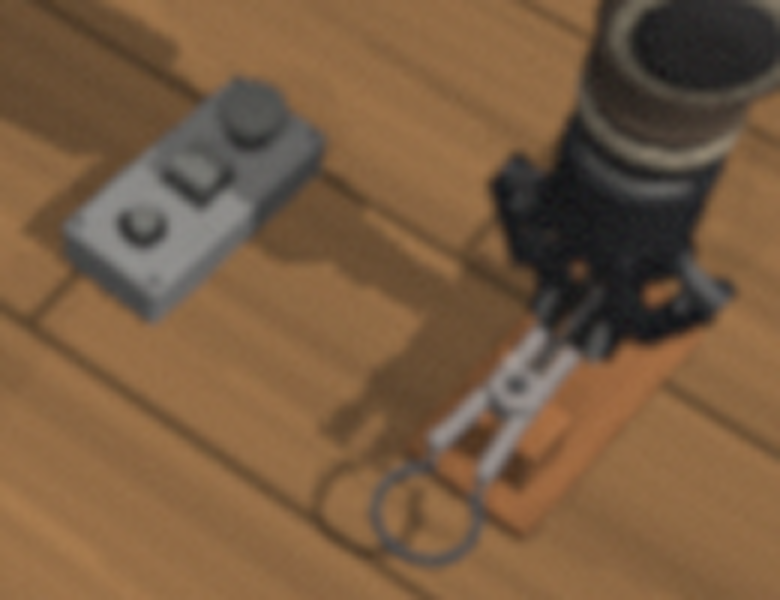

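Call:
step_arm:
  deltas: [0,0,-0.1,0,0,0,15,0,0,-0.3,0,0,0,15,0,0,-0.6,0,0,0,15,0,0,-1,0,0,0,15,0,0,-1.5,0,0,0,15,0,0,-2,0,0,0,15,0,0,-2.5,0,0,0,15,0,0,-2.9,0,0,0,15,0,0,-3.2,0,0,0,15,0,0,-3.4,0,0,0,15]
  newtons: 60

```text
time_s: 11.15
tool_pos: [0.4653, 0.2312, 0.1757]
ee_rot: [-3.141, 0.047, -0.002]
ft_force: [0.4, -0.4, -3.0]
finger_gap: 0.0234
```

Call:
step_arm:
  deltas: [0,0,0,0,0,0,15,0,0,0,0,0,0,15]
  newtons: 60

```text
time_s: 11.32
tool_pos: [0.4649, 0.2311, 0.1739]
ee_rot: [3.141, -0.047, 0.0]
ft_force: [-1.2, 0.3, -2.1]
finger_gap: 0.0234
```

Run:
```python
from h import *
s=status.get_state(); print(s["time_s"],s["joints"].round(3),s["tool_pos"].round(4),R.from_rotvec(s["ee_rot"]).as_matrix().round(3),s["finger_gap"],s["ft_force"],s["moment"])
p=P("wrist"); im=optics.camera("wrist"); cv2.imwrite("pics/wrist6.png",im); np.save("w6.npy",p["world_from_camera"])
im=optics.camera("side"); cv2.imwrite("pics/side6f.png",im); crop(im,180,70,310,170,6,"side6.png")
im=optics.camera("scene"); cv2.imwrite("pics/scene6f.png",im); crop(im,240,150,370,250,6,"scene6.png")
```

```text
11.3167 [ 0.461  0.121 -0.171  1.279 -0.    -2.651] [0.4649 0.2311 0.1739] [[ 1.   -0.03  0.  ]
 [-0.03 -1.   -0.  ]
 [ 0.    0.   -1.  ]] 0.023360517824067856 [-1.22167697  0.3081192  -2.09925897] [-0.02543172  0.05779184  0.03980606]
```

View pics/wrist6.png

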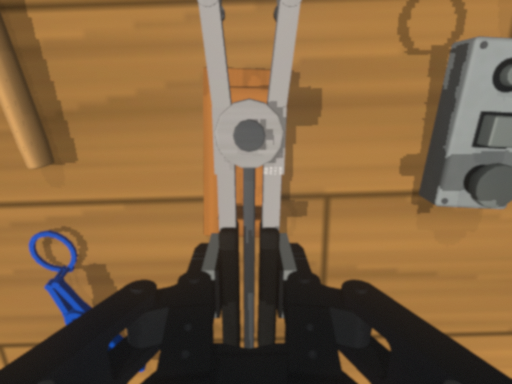

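View pics/side6.png

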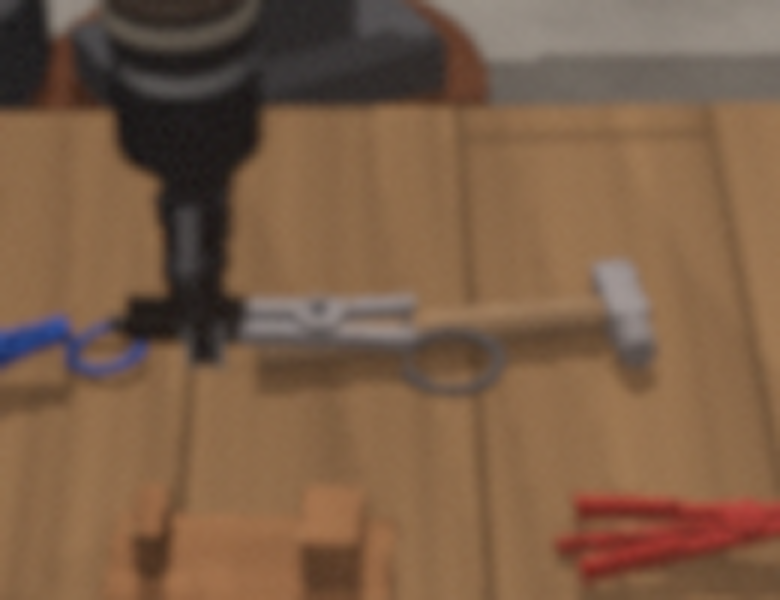

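View pics/scene6.png

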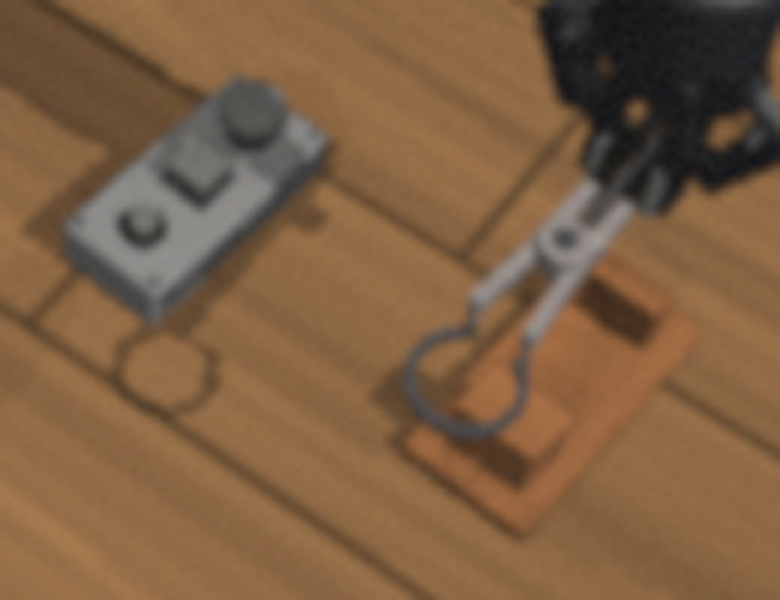

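Run:
```python
from h import *
S=P("side");C=P("scene")
f=lambda U,V,u0,v0:((U+.5)/6-.5+u0,(V+.5)/6-.5+v0)
def t(n,a,b): x,e=tri([(S,*a),(C,*b)]); print(n,x.round(4),np.round(e,4)); return x
r5=t("ring5",f(449.5,181,180,130),f(426,513,240,150)); print(" rel tcp",r5-[.4641,.2313,.0401])
r6=t("ring6",f(453,360,180,70),f(466,382,240,150)); print(" rel tcp",r6-[.4649,.2311,.1739])
t("pivot6",f(320,312,180,70),f(566,238,240,150))
# spindle: ring masks
for n,p,fn,box in (("side",S,"pics/side0.png",(220,240,310,320)),("scene",C,"pics/scene0.png",(150,120,240,200))):
    print(n, onz(p,*(f(265,171,220,240) if n=="side" else f(247,163,150,120)),.099))
p=P("wrist"); p["world_from_camera"]=np.load("w6.npy")
for z in (.19+.01,.2035,.206): print(z,onz(p,249,135,z), "TCP")
```

```text
ring5 [0.597  0.2277 0.0331] [0.0006 0.0006]
 rel tcp [ 0.1328772  -0.00361199 -0.00703832]
ring6 [0.5984 0.228  0.1657] [0.0005 0.0005]
 rel tcp [ 0.1335057  -0.00308075 -0.00821696]
pivot6 [0.5262 0.2289 0.1992] [0.0003 0.0003]
side [ 0.60314833 -0.2589875   0.099     ]
scene [ 0.60517267 -0.25693586  0.099     ]
0.2 [0.52424254 0.22917157 0.2       ] TCP
0.2035 [0.52470437 0.22915936 0.2035    ] TCP
0.206 [0.52503425 0.22915065 0.206     ] TCP
```

Call:
step_arm:
  deltas: [0.02,0.15,0,0,0,0.1,15,0.05,0.5,0,0,0,0.3,15,0.1,1,0,0,0,0.6,15,0.2,1.7,0,0,0,1,15,0.3,2.4,0,0,0,1.5,15,0.4,3.1,0,0,0,2,15,0.5,3.8,0,0,0,2.5,15,0.6,4.5,0,0,0,3,15,0.7,5.2,0,0,0,3.5,15,0.8,5.9,0,0,0,4,15]
  newtons: 60

```text
time_s: 12.3
tool_pos: [0.4893, -0.0075, 0.1736]
ee_rot: [3.061, -0.704, -0.001]
ft_force: [0.6, 0.6, -1.7]
finger_gap: 0.0233
```

Run:
```python
from h import *
s=status.get_state(); print(s["time_s"],s["joints"].round(3),s["tool_pos"].round(4),R.from_rotvec(s["ee_rot"]).as_matrix().round(3)[:,0],s["finger_gap"],s["ft_force"])
p=P("wrist"); im=optics.camera("wrist"); cv2.imwrite("pics/wrist7.png",im); np.save("w7.npy",p["world_from_camera"])
print(proj(p,[.604,-.258,.097]))
```

```text
12.3 [-0.015  0.066 -0.233  1.273 -0.    -2.705] [ 0.4893 -0.0075  0.1736] [ 0.9   -0.437 -0.001] 0.023290670824319015 [ 0.58942032  0.63308035 -1.73677047]
(np.float64(572.032154461911), np.float64(-175.57148295408487))
```

View pics/wrist7.png

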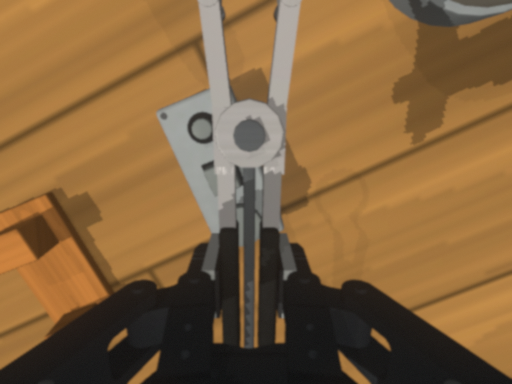

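Call:
step_arm:
  deltas: [0.2,0.3,0,0,0,0.1,15,0.6,0.6,0,0,0,0.3,15,1.1,0.9,0,0,0,0.6,15,1.7,1.2,0,0,0,0.9,15,2.3,1.5,0,0,0,1.2,15,2.9,1.8,0,0,0,1.5,15,3.5,2,0,0,0,1.8,15,4,2.2,0,0,0,2.1,15,4.3,2.3,0,0,0,2.3,15,4.42,2.35,0,0,0,2.35,15]
  newtons: 60

```text
time_s: 13.18
tool_pos: [0.6089, -0.1689, 0.1727]
ee_rot: [2.952, -1.073, -0.002]
ft_force: [-0.3, 0.9, -2.4]
finger_gap: 0.0233
```

Call:
step_arm:
  deltas: [0,0,0,0,0,0,15,0,0,0,0,0,0,15]
  newtons: 60

```text
time_s: 13.35
tool_pos: [0.6077, -0.167, 0.1735]
ee_rot: [-2.954, 1.069, 0.002]
ft_force: [1.6, -0.5, -1.5]
finger_gap: 0.0233
```

Run:
```python
from h import *
s=status.get_state(); print(s["time_s"],s["joints"].round(3),s["tool_pos"].round(4),R.from_rotvec(s["ee_rot"]).as_matrix().round(3)[:,0],s["finger_gap"],s["ft_force"])
p=P("wrist"); im=optics.camera("wrist"); cv2.imwrite("pics/wrist8.png",im); np.save("w8.npy",p["world_from_camera"])
u,v=proj(p,[.604,-.258,.097]);print(u,v); u,v=int(u),int(v)
crop(im,max(0,u-70),max(0,v-60),u+70,v+60,5,"w8s.png"); print(max(0,u-70),max(0,v-60))
```

```text
13.35 [-0.268  0.333  0.095  1.335  0.    -2.715] [ 0.6077 -0.167   0.1735] [ 0.768 -0.64  -0.001] 0.023315435317593364 [ 1.5687699  -0.4691781  -1.53789545]
351.72666454554275 121.33920732114387
281 61
```

View pics/wrist8.png

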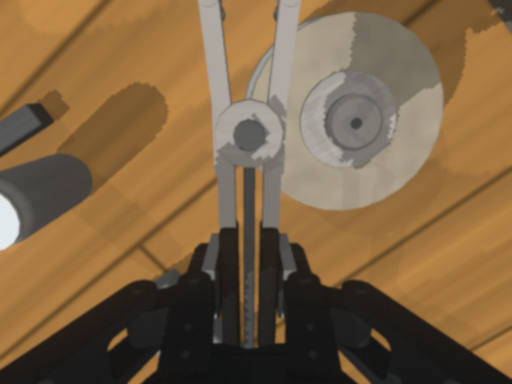

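View pics/w8s.png

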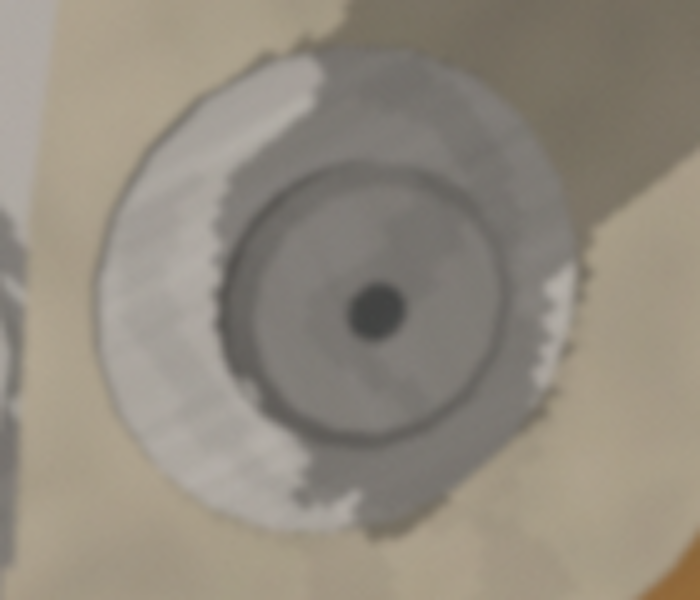

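Run:
```python
from h import *
p=P("wrist"); p["world_from_camera"]=np.load("w8.npy")
f=lambda U,V:((U+.5)/5-.5+281,(V+.5)/5-.5+61)
print("cam",p["world_from_camera"][:3,3])
for z in (.097,.099): print("end",onz(p,*f(376,311),z))
for z in (.077,.079,.081): 
    print("flange",z,onz(p,*f(336,289),z), "diam",np.linalg.norm(onz(p,*f(97,300),z)-onz(p,*f(575,270),z)),np.linalg.norm(onz(p,*f(345,45),z)-onz(p,*f(310,533),z)))
# pivot held via wrist at its height, vs static 
for z in (.199,.203): print("pivot",onz(p,249,135,z))
x=tri([(P("side"),(265.5)/6-.5+220,(171.5)/6-.5+240),(P("scene"),247.5/6-.5+150,163.5/6-.5+120),(p,*f(376,311))]); print(x)
```

```text
cam [ 0.66501652 -0.21594402  0.31667048]
end [ 0.60137097 -0.25960795  0.097     ]
end [ 0.60195043 -0.25921041  0.099     ]
flange 0.077 [ 0.60213792 -0.26078089  0.077     ] diam 0.07154606542219406 0.07194379057623443
flange 0.079 [ 0.60266263 -0.26040673  0.079     ] diam 0.07094902847115277 0.07134343469197282
flange 0.081 [ 0.60318733 -0.26003258  0.081     ] diam 0.07035199152011148 0.07074307880771101
pivot [ 0.65279916 -0.20603911  0.199     ]
pivot [ 0.65321446 -0.20637581  0.203     ]
(array([ 0.60297975, -0.25871194,  0.09766368]), [np.float64(0.0005277334550130301), np.float64(0.0013219427743214954), np.float64(0.0015194943301108793)])
```

Call:
step_arm:
  deltas: [-0.2,0.2,0,0,0,0,15,-0.6,0.55,0,0,0,0,15,-1,0.95,0,0,0,0,15,-1.4,1.35,0.1,0,0,0,15,-1.7,1.65,0.35,0,0,0,15,-1.9,1.8,0.7,0,0,0,15,-1.95,1.84,1,0,0,0,15,-1.95,1.84,1.2,0,0,0,15,-1.95,1.84,1.25,0,0,0,15,-1.95,1.84,1.25,0,0,0,15]
  newtons: 60

```text
time_s: 14.23
tool_pos: [0.5011, -0.1732, 0.1239]
ee_rot: [-2.954, 1.068, 0.001]
ft_force: [-0.5, 1.0, -1.6]
finger_gap: 0.0237
```

```bash
cat > look.py <<'E'
import sys
from h import *
k=sys.argv[1]
s=status.get_state(); print(s["time_s"],s["joints"].round(3),s["tool_pos"].round(4),R.from_rotvec(s["ee_rot"]).as_matrix().round(4)[:,[0,2]].T,s["finger_gap"],s["ft_force"].round(2),s["moment"].round(3))
im=optics.camera("side"); cv2.imwrite(f"pics/side{k}f.png",im); crop(im,225,220,305,290,8,f"side{k}.png")
im=optics.camera("scene"); cv2.imwrite(f"pics/scene{k}f.png",im); crop(im,155,115,235,185,8,f"scene{k}.png")
E
python3 look.py 9
```

```text
14.2333 [-0.333  0.157 -0.239  1.175  0.    -2.781] [ 0.5011 -0.1732  0.1239] [[ 7.688e-01 -6.395e-01 -5.000e-04]
 [-4.000e-04  2.000e-04 -1.000e+00]] 0.023703893129629304 [-0.52  0.97 -1.6 ] [ 0.003  0.082 -0.03 ]
```

View pics/side9.png

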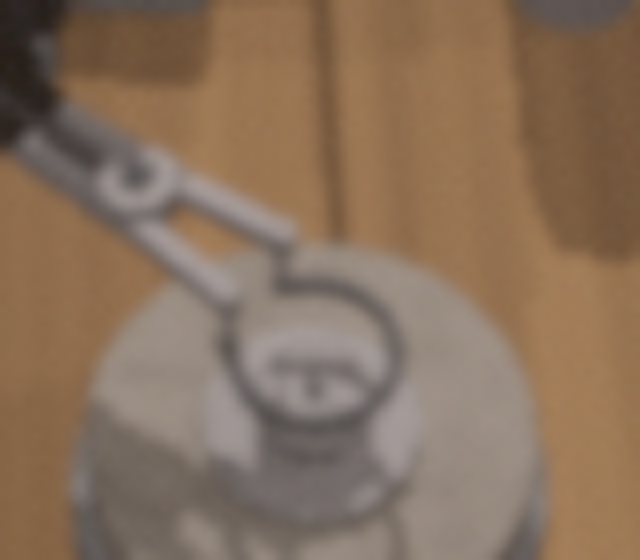

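View pics/scene9.png

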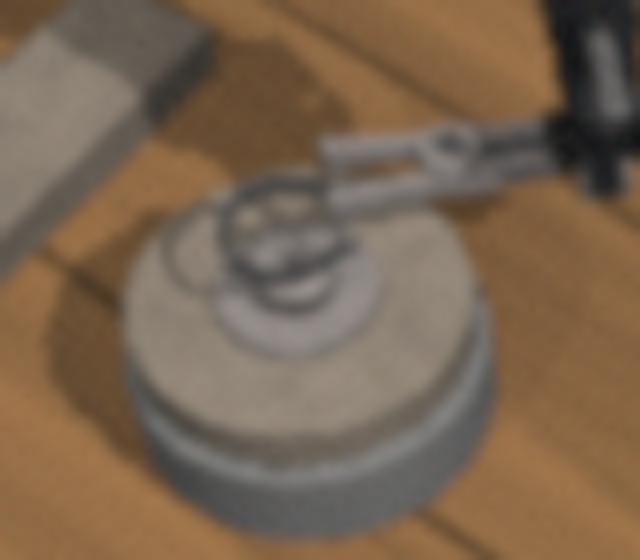

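```bash
cat > ringfit.py <<'E'
import sys
from h import *
k=sys.argv[1]; z=float(sys.argv[2])
S=P("side");C=P("scene")
s=status.get_state(); Rm=R.from_rotvec(s["ee_rot"]).as_matrix()
guess=s["tool_pos"]+Rm@[.1333,0,.008]
print("guess ring",guess.round(4))
def fit(n,p,off):
    # dark-edge along radial rays of expected ring: find darkest radius along predicted mid-radius circle (r 25.75mm)
    im=cv2.GaussianBlur(cv2.imread(f"pics/{n}{k}f.png"),(0,0),.6).max(axis=2).astype(np.float32)
    pts=[];ang=[]
    back=np.arctan2(-Rm[1,0],-Rm[0,0])
    for a in np.linspace(0,2*np.pi,72,endpoint=False):
        if abs((a-back+np.pi)%(2*np.pi)-np.pi)<.75: continue
        rr=np.arange(.0215,.0305,.00025)
        uv=np.array([proj(p,guess+[off[0]+r*np.cos(a),off[1]+r*np.sin(a),0]) for r in rr],np.float32)
        val=cv2.remap(im,uv[:,0].reshape(1,-1),uv[:,1].reshape(1,-1),cv2.INTER_CUBIC)[0]
        i=val.argmin()
        if 2<i<len(rr)-3 and min(val[0],val[-1])-val[i]>12: pts.append([rr[i]]);ang.append(a)
    r=np.array(pts)[:,0];a=np.array(ang)
    A=np.c_[np.cos(a),np.sin(a),np.ones_like(a)]; keep=np.ones(len(a),bool)
    for _ in range(4):
        x=np.linalg.lstsq(A[keep],r[keep],rcond=None)[0]; e=r-A@x; keep=abs(e)<max(.0006,2*np.std(e[keep]))
    return x,keep.sum(),np.std(e[keep])
for n,p in(("side",S),("scene",C)):
    off=np.zeros(2)
    for _ in range(4):
        x,m,sd=fit(n,p,off); off=off+x[:2]
    print(n,"ring at plane z guess: off",off.round(4),"r",x[2].round(4),m,sd.round(5), "->",(guess[:2]+off).round(4))
    c=proj(p,guess+[*off,0]); print("  px",np.round(c,2)); 
    if n=="side": a=c
    else: b=c
print("tri ring",tri([(S,*a),(C,*b)]))
E
python3 ringfit.py 9 0
python3 - <<'E'
from h import *
a=cv2.imread("pics/side9f.png");
E
```

```text
guess ring [ 0.6044 -0.2589  0.1169]
side ring at plane z guess: off [-0.0013  0.0013] r 0.0258 37 0.00025 -> [ 0.6031 -0.2576]
  px [263.84 263.79]Traceback (most recent call last):
  File "ringfit.py", line 28, in <module>
    x,m,sd=fit(n,p,off); off=off+x[:2]
           ~~~^^^^^^^^^
  File "ringfit.py", line 20, in fit
    r=np.array(pts)[:,0];a=np.array(ang)
      ~~~~~~~~~~~~~^^^^^
IndexError: too many indices for array: array is 1-dimensional, but 2 were indexed
```

```bash
sed -i 's/>12: pts/>float(sys.argv[2]): pts/' ringfit.py; python3 ringfit.py 9 4
python3 - <<'E'
from h import *
S=P("side");C=P("scene")
def dot(fn,u,v):
    im=cv2.imread(fn).max(axis=2).astype(float); w=im[v-3:v+4,u-3:u+4]; w=np.clip(np.median(w)-4-w,0,None); yy,xx=np.mgrid[-3:4,-3:4]; m=np.hypot(xx,yy)<2.6; w=w*m
    return u+(w*xx).sum()/w.sum(), v+(w*yy).sum()/w.sum()
a=dot("pics/side0.png",264,268); b=dot("pics/scene0.png",191,147); print(a,b,tri([(S,*a),(C,*b)])); 
for z in (.095,.097,.099): print(onz(S,*a,z),onz(C,*b,z))
E
```

```text
guess ring [ 0.6044 -0.2589  0.1169]
side ring at plane z guess: off [-0.0011  0.0006] r 0.0261 45 0.0005 -> [ 0.6032 -0.2583]
  px [263.92 264.03]
scene ring at plane z guess: off [0.0013 0.0018] r 0.0251 32 0.00044 -> [ 0.6056 -0.2571]
  px [189.87 143.23]
tri ring (array([ 0.60405542, -0.25788666,  0.11554231]), [np.float64(0.0008327007052828275), np.float64(0.0008327007052823957)])
(np.float64(263.6485148514852), np.float64(268.2475247524753)) (np.float64(190.7844827586207), np.float64(146.52586206896552)) (array([ 0.60320897, -0.25861819,  0.09739887]), [np.float64(0.00029640542000809874), np.float64(0.0002964054200080645)])
[ 0.60307215 -0.25695756  0.095     ] [ 0.60219477 -0.26042043  0.095     ]
[ 0.60296773 -0.25821229  0.097     ] [ 0.60328886 -0.25898007  0.097     ]
[ 0.60286331 -0.25946701  0.099     ] [ 0.60438295 -0.25753971  0.099     ]
```

Call:
step_arm:
  deltas: [-0.01,0.02,0.05,0,0,0,15,-0.01,0.02,0.12,0,0,0,15,-0.01,0.02,0.2,0,0,0,15,-0.01,0.02,0.28,0,0,0,15,-0.01,0.02,0.34,0,0,0,15,-0.01,0.02,0.375,0,0,0,15,-0.01,0.02,0.375,0,0,0,15,-0.01,0.02,0.375,0,0,0,15]
  newtons: 60

```text
time_s: 15.0
tool_pos: [0.5004, -0.1741, 0.109]
ee_rot: [-2.954, 1.069, 0.0]
ft_force: [-0.3, -0.1, -2.3]
finger_gap: 0.0237
```

```bash
python3 look.py 10; python3 ringfit.py 10 4
```

```text
15.0 [-0.335  0.163 -0.266  1.142  0.    -2.782] [ 0.5004 -0.1741  0.109 ] [[ 7.682e-01 -6.402e-01 -2.000e-04]
 [-2.000e-04  1.000e-04 -1.000e+00]] 0.02365694210347825 [-0.28 -0.1  -2.32] [0.083 0.026 0.013]
guess ring [ 0.603  -0.2595  0.1012]
side ring at plane z guess: off [-0.0014  0.0012] r 0.0265 43 0.00033 -> [ 0.6015 -0.2583]
  px [263.12 267.39]
scene ring at plane z guess: off [-0.0004  0.004 ] r 0.0269 45 0.00074 -> [ 0.6026 -0.2555]
  px [191.51 146.06]
tri ring (array([ 0.60155972, -0.25695843,  0.09920738]), [np.float64(7.400423395210993e-05), np.float64(7.400423395231088e-05)])
```

View pics/side10.png

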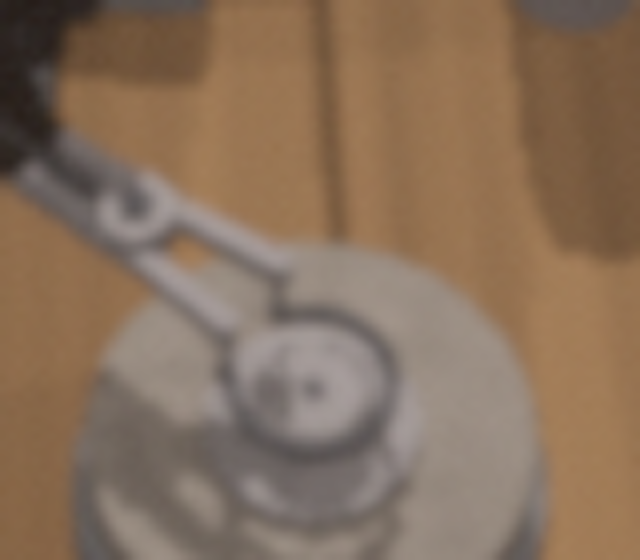

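View pics/scene10.png

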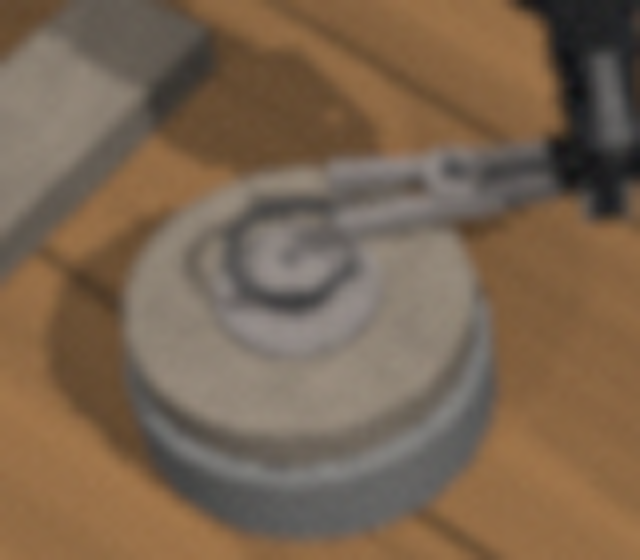

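Call:
step_arm:
  deltas: [0.01,-0.01,0.03,0,0,0,15,0.01,-0.01,0.06,0,0,0,15,0.01,-0.01,0.09,0,0,0,15,0.01,-0.01,0.12,0,0,0,15,0.01,-0.01,0.15,0,0,0,15,0.01,-0.01,0.15,0,0,0,15]
  newtons: 60

```text
time_s: 15.6
tool_pos: [0.5009, -0.174, 0.1027]
ee_rot: [2.954, -1.069, -0.001]
ft_force: [-0.5, 0.3, -1.5]
finger_gap: 0.0237
```

```bash
python3 look.py 11; python3 ringfit.py 11 4
```

```text
15.6 [-0.334  0.167 -0.275  1.129 -0.    -2.781] [ 0.5009 -0.174   0.1027] [[ 7.682e-01 -6.402e-01 -5.000e-04]
 [-5.000e-04  1.000e-04 -1.000e+00]] 0.02368396881768784 [-0.53  0.29 -1.51] [ 0.04   0.12  -0.005]
guess ring [ 0.6034 -0.2594  0.095 ]
side ring at plane z guess: off [-0.0016  0.0018] r 0.0263 51 0.00043 -> [ 0.6018 -0.2576]
  px [263.17 268.49]
scene ring at plane z guess: off [-0.0002  0.0024] r 0.0258 47 0.00045 -> [ 0.6032 -0.257 ]
  px [191.32 147.18]
tri ring (array([ 0.60226944, -0.2574079 ,  0.0942294 ]), [np.float64(0.0004946556141019795), np.float64(0.0004946556141019942)])
```

View pics/side11.png

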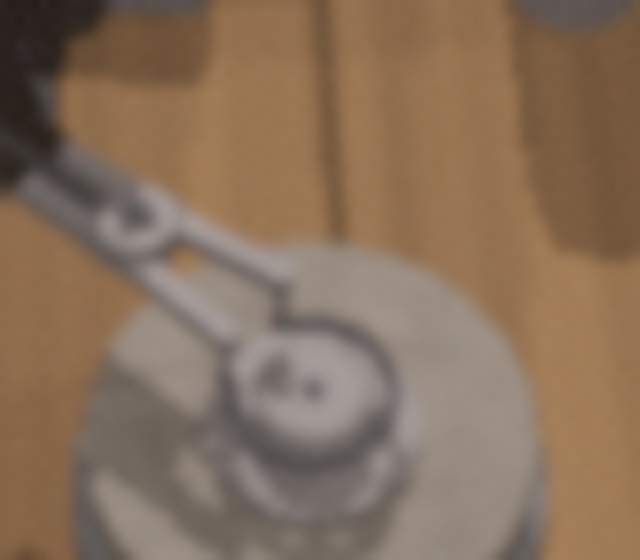

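View pics/scene11.png

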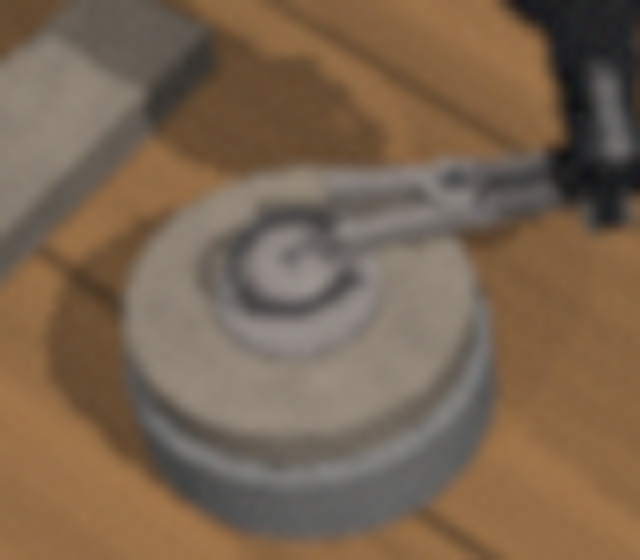

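Call:
step_arm:
  deltas: [0.01,-0.01,0.03,0,0,0,15,0.01,-0.01,0.06,0,0,0,15,0.01,-0.01,0.09,0,0,0,15,0.01,-0.01,0.12,0,0,0,15,0.01,-0.01,0.15,0,0,0,15,0.01,-0.01,0.18,0,0,0,15,0.01,-0.01,0.2,0,0,0,15,0.01,-0.01,0.2,0,0,0,15]
  newtons: 60

```text
time_s: 16.37
tool_pos: [0.5015, -0.174, 0.0948]
ee_rot: [-2.954, 1.069, 0.001]
ft_force: [-0.2, 0.3, -1.9]
finger_gap: 0.0234
```

```bash
python3 look.py 12; python3 ringfit.py 12 4
```

```text
16.3667 [-0.334  0.172 -0.287  1.112  0.    -2.781] [ 0.5015 -0.174   0.0948] [[ 7.682e-01 -6.402e-01 -4.000e-04]
 [-4.000e-04  1.000e-04 -1.000e+00]] 0.023431954957100275 [-0.17  0.26 -1.91] [0.045 0.111 0.042]
guess ring [ 0.604  -0.2593  0.0871]
side ring at plane z guess: off [-0.0013  0.0024] r 0.0258 32 0.00029 -> [ 0.6027 -0.2569]
  px [263.44 269.9 ]
scene ring at plane z guess: off [-0.001   0.0001] r 0.0254 39 0.00023 -> [ 0.603  -0.2593]
  px [191.2  148.37]
tri ring (array([ 0.6031304 , -0.25811009,  0.08847608]), [np.float64(0.0005879843518416645), np.float64(0.0005879843518416865)])
```

View pics/side12.png

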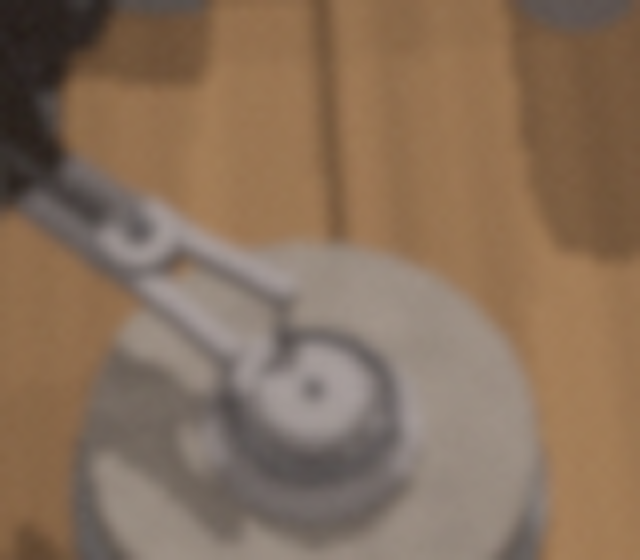

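View pics/scene12.png

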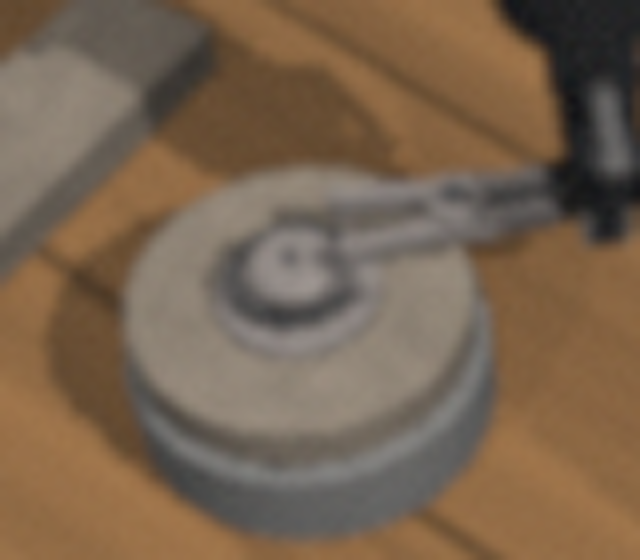

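Call:
step_arm:
  deltas: [0,0,0.02,0,0,0,15,0,0,0.04,0,0,0,15,0,0,0.06,0,0,0,15,0,0,0.08,0,0,0,15,0,0,0.1,0,0,0,15,0,0,0.1,0,0,0,15,0,0,0.1,0,0,0,15]
  newtons: 60

```text
time_s: 17.05
tool_pos: [0.5016, -0.174, 0.0911]
ee_rot: [2.954, -1.069, -0.0]
ft_force: [0.1, 0.1, -1.3]
finger_gap: 0.0235
```

Call:
step_arm:
  deltas: [0,0,0.015,0,0,0,15,0,0,0.03,0,0,0,15,0,0,0.03,0,0,0,15]
  newtons: 60

```text
time_s: 17.3
tool_pos: [0.5016, -0.1739, 0.0901]
ee_rot: [-2.954, 1.069, -0.0]
ft_force: [-1.6, 0.7, 0.9]
finger_gap: 0.0237
```

```bash
python3 look.py 13; python3 ringfit.py 13 4; python3 -c "
from h import *
for i in range(2):
  optics.camera('wrist'); s=status.get_state(); print(s['tool_pos'].round(4),s['ft_force'].round(2),s['moment'].round(3))"
```

```text
17.3 [-0.334  0.174 -0.295  1.101  0.    -2.781] [ 0.5016 -0.1739  0.0901] [[ 7.683e-01 -6.401e-01  1.000e-04]
 [ 1.000e-04  0.000e+00 -1.000e+00]] 0.02372528117036749 [-1.61  0.73  0.9 ] [ 0.124  0.146 -0.009]
guess ring [ 0.604  -0.2593  0.0822]
side ring at plane z guess: off [-0.0005  0.0035] r 0.0261 48 0.00054 -> [ 0.6035 -0.2558]
  px [263.69 270.53]
[ 0.5016 -0.174   0.0901] [-1.95  0.72  0.97] [ 0.189  0.184 -0.011]
[ 0.5016 -0.174   0.0901] [-1.9   1.55  0.71] [ 0.152  0.221 -0.042]Traceback (most recent call last):
  File "ringfit.py", line 28, in <module>
    x,m,sd=fit(n,p,off); off=off+x[:2]
           ~~~^^^^^^^^^
  File "ringfit.py", line 20, in fit
    r=np.array(pts)[:,0];a=np.array(ang)
      ~~~~~~~~~~~~~^^^^^
IndexError: too many indices for array: array is 1-dimensional, but 2 were indexed
```

View pics/side13.png

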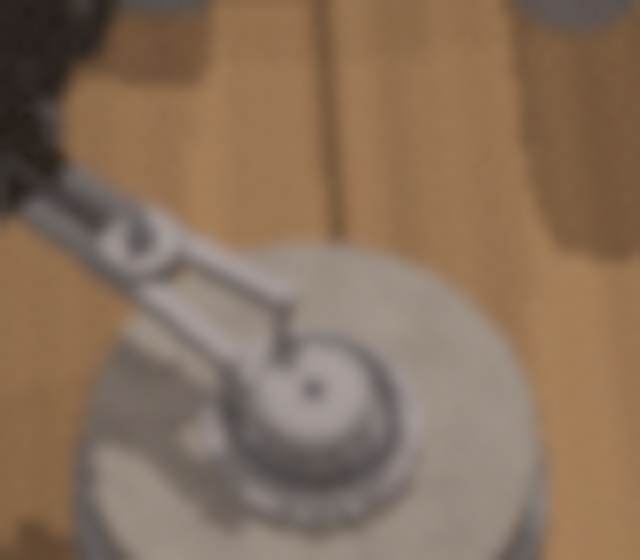

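View pics/scene13.png

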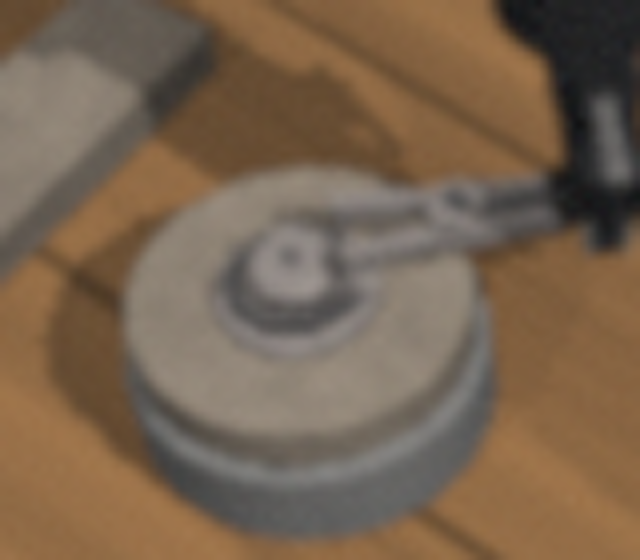

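Call:
step_arm:
  deltas: [-0.01,0,-0.02,0,0,0,15,-0.02,0,-0.025,0,0,0,15,-0.02,0,-0.025,0,0,0,15,-0.02,0,-0.025,0,0,0,15]
  newtons: 60

```text
time_s: 17.83
tool_pos: [0.5011, -0.1736, 0.0908]
ee_rot: [2.954, -1.069, 0.0]
ft_force: [0.1, -0.0, -2.8]
finger_gap: 0.0235
```

```bash
python3 look.py 14; python3 -c "
from h import *
p=P('wrist'); im=optics.camera('wrist'); cv2.imwrite('pics/wrist14.png',im)
for i in range(3):
  optics.camera('wrist'); s=status.get_state(); print(s['tool_pos'].round(4),s['ft_force'].round(2),s['moment'].round(3))"
```

```text
17.8333 [-0.333  0.173 -0.295  1.103 -0.    -2.78 ] [ 0.5011 -0.1736  0.0908] [[ 0.7682 -0.6402  0.    ]
 [ 0.     -0.     -1.    ]] 0.02349202825264729 [ 0.14 -0.03 -2.79] [0.002 0.033 0.029]
[ 0.5011 -0.1735  0.0909] [-0.16 -0.68 -1.78] [-0.04  -0.041  0.019]
[ 0.501  -0.1735  0.0909] [ 0.71  0.13 -2.06] [-0.01  -0.031  0.013]
[ 0.501  -0.1735  0.0908] [-0.52 -0.54 -0.91] [-0.08  -0.062 -0.048]
```

View pics/side14.png

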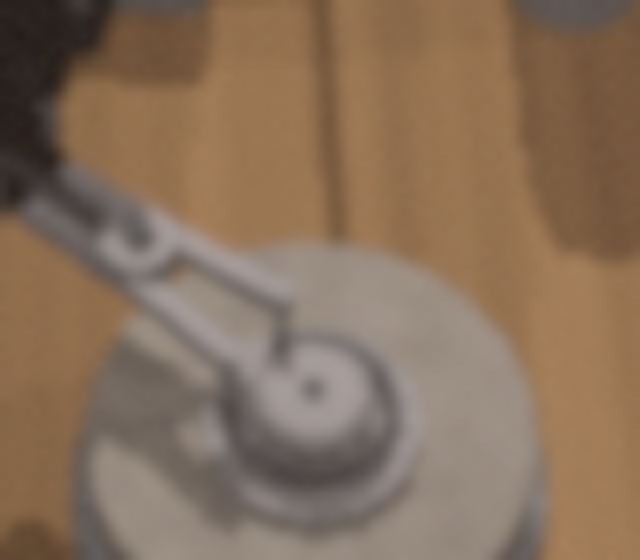

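View pics/wrist14.png

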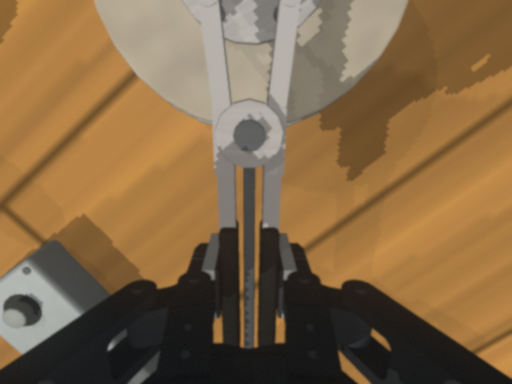

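View pics/side14f.png

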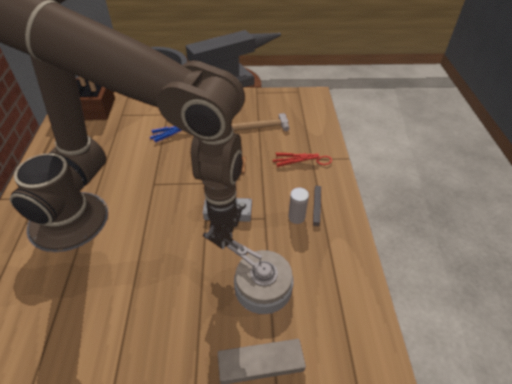

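View pics/scene14.png

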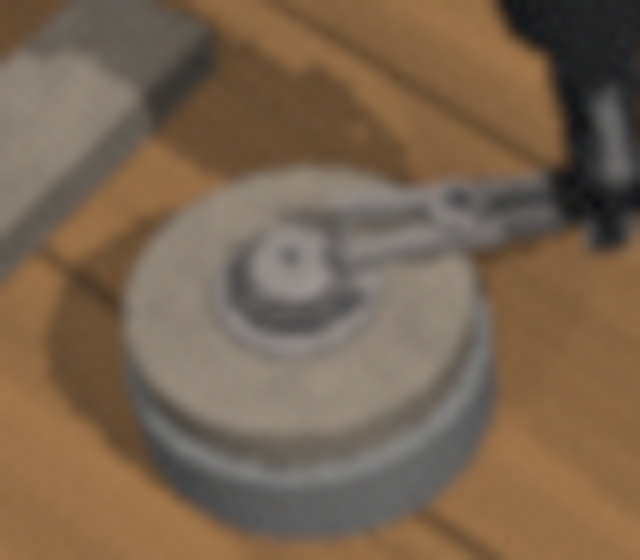

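The ring sits concentric around the spindle just above the flange (side crop about (312,408), scene crop about (293,275)), and the bystanders look unmoved. I'm handing in.

```bash
python3 -c "
from bench import job,status
print(job.job_done()); s=status.get_state(); print(s['time_s'],s['tool_pos'],s['ft_force'],s['finger_gap'])"
```

```text
the job is handed in; nothing more can be done
None
the job is handed in; nothing more can be done
```

I pressed the stop key, let it rise, then pressed the brake key. I then lifted the black-handled pliers off the wooden rest, squeezed them at 60 N, and lowered the spread ring around the spindle. The job went in just after 18 s, with the pliers still held squeezed there.

- **Keys:** stop bottomed at about 28 N and brake at about 30 N, one after the other. I never went near the start key. I had no reading of key travel, so "fully down" comes from the force rise and the 6 mm of depth.
- **Ring position:** it touched the flange lightly, with about a 2.6 N change. I raised it about 0.7 mm and moved it back 0.8 mm, and the force returned to just the pliers' weight. The tool was level, and the wrist view showed no slip of the pliers.
- **Centring:** the ring centre worked out from the arm pose was (0.603, -0.259), against a spindle axis of (0.603, -0.259) measured from all three cameras. The pictures show the ring concentric with the flange.
- **Disagreements:** the wrist and fixed cameras differed by 2 to 6 mm on some points (6 mm on the stop key), so I averaged them. Near contact, the ring fit in the side image was 3 mm off and the scene image gave no fit. For the last step I relied on the arm pose, the force and the pictures.
- **Other things:** the hammer, bar, whetstone, can and look-alike pliers look unmoved in the last side picture.

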